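# Bed the support balls in the lever press

### The arm

A 6-joint arm with a two-finger parallel gripper is mounted at the origin on the work surface; the furniture and walls round the work are solid. World frame = base frame: x ahead of the robot, y to its left, z up, the work surface at z = 0. Lengths are in mm, angles in rad, forces in N, time in s.
With the tool pointing down it reaches from about 350 to 875 mm from the base axis. Payload 4.2 kg.
Tool frame: the origin (TCP) lies on the mounting face of the last link; the fingertips stand 173 mm ahead of it and the grasp point (between the pads) lies grip_point_offset ahead of it (grip_point_offset is the distance from the TCP to the grasp point, in mm); z points along the fingers, y is the line along which they close (so a half turn about z gives the same grasp; the last joint's range is limited). The gripper opens to 85 mm and grips with 20 to 120 N. Pads are 22 mm wide; open, the fingers measure 114 mm over their backs; the gripper's body (76 mm by 85 mm) begins 54 mm behind the grasp point. The pads swing forward as they close: fully open they stand 13 mm farther back than shut.
Start: joints at [-0.919, 0.385, 0.008, 0, -1.194, -0.259], TCP at [239.249, -577.373, 404.712] pointing down, gripper open.
Joint ranges: [-3.14, 3.14], [-1.21, 2.06], [-1.07, 1.41], [-3.16, 2.05], [-2.99, -0.16], [-3.1, 3.1]. Speed limits (rad/s): [2.79, 2.79, 3.14, 3.14, 3.14, 3.14].

### API

Orientations are given as a unit quaternion [x, y, z, w].
In Python, from bench import read_state, get_image, job_done, recognise, place_of, grip_point_offset gives the robot as it stands. The module is installed in compiled form; this text tells all that it offers.
- The arm moves only by the tool carry_out, never from a script. Its arguments are lists of equal length, an entry for each row: "slide": the shift along the tool's x, y, z in m, a list of three; "roll": the turn about the tool's z in degrees; "claw": the finger opening in m, from 0 to 0.0854. A call has 1 to 8 rows; each row is the pose to reach, as a shift and turn from the pose commanded when the call began, along the tool's axes at that moment; what a row does not reach only later rows make up. A row lasts 1/8 s, in which the tool goes at most 62.5 mm and 10.7 degrees, less where a joint would pass 70% of its speed; a pose out of reach is approached as far as the arm can. A call with a gripper value outside its range is refused whole. The fingers move at their own pace and stop on an object; the grip force is fixed at half the most. Time passes only in rows, so rows that repeat a pose let the fingers close. It gives the time, the measured TCP pose, the force, the opening and the grip force at its end, in the units of the state.
- read_state(): the state, without advancing time (a new reading comes with each control period).
- get_image(name): name is "scene" or "top" or "wrist"; returns a dict with "img" (480x640x3 uint8, red, green, blue), "z_map" (480x640 float32, mm along the optical axis (not along the pixel's ray), 0 where there is no reading), "mtx" (3x3 intrinsics, pixels), "k1" (the pictures are not rectified: a ray, as slopes to the right and down, at radius r is drawn at 1 + k1 r^2 times it, then the intrinsics apply), "world_from_camera" (4x4, takes a point from camera to world coordinates); the wrist camera has in their place "T_tool_cam" (4x4, takes a point from camera to tool coordinates, whose origin is the TCP and whose axes are the flange's). Camera axes: x right, y up, looking along -z (the intrinsics and any distortion apply to the point x, -y, -z); pixel columns grow to the right and rows downward; lengths in mm; the calibration is good to about 2 mm. A picture is of the moment at which its call begins: read the wrist's pose just before it.
- job_done(): hands the job in; it is judged then, once.
Trained networks look in a picture, given as the dict that the camera call returned (one of the last four; its "shot" number tells which), for a name from the list of things; names that differ only in an ending like _2 or _b are one class to them, and where a whole thing is asked for, a point or a joint stands for the part that bears it (a point fixed in the world has none). Each returns a list of dicts, best first, with "conf" (0 to 1); they miss things now and then, are a little off and sometimes report something else, mostly with a low value. They report only what shows in the picture. A call takes as long as a camera call.
- recognise(picture, thing): "at" ([column, row] in pixels, amid what is visible of it).
- place_of(picture, thing): "at" ([column, row] in pixels: a listed point, or the origin of a listed thing).
The state is a dict: "clock": time; "joints": joint angles; "joint_vel": joint speeds; "joint_efforts": joint torques, N m; "position": TCP position; "ee_rot": TCP orientation; "contact_force": force on the tool from outside, world axes, zero at the start; "wrist_torque": the same for the moment, N m; "gripper_width": finger opening in mm; "grasp_force": force on a finger pad.
Only numpy, scipy, OpenCV 4.12 (cv2) and the standard library are available. Lean on these libraries where they do the work, as an engineer would, in place of code of your own. Each camera call takes 0.05 s, during which the arm holds its last target. There are 200 camera calls.

### The job

Make the crush-test press ready for its dwell: pick up the steel scoop by its handle, tip all four ceramic balls into the press's cup, and lay the scoop back flat on the open bench. Then pull the ratchet lever of the press down by its ball knob exactly four clicks, no more, so that the sprung platen bears on the balls, and finish there still holding the knob down (the lever springs up if let go). Do not push the jar or the petri dish about.

Things in the scene. Friction and masses are not known exactly. Their poses are not given: they have to be found in the camera images.
- press: Grey lever press, fixed. Origin on the bench under its cup's centre; x runs from its open front to its back, z up (mm). Base x -45..45, y -122..48, top z 20. Column, 36 square, at y -100, up to z 208. Above the cup: guide (radius 19, z 122..156) and raised platen (50 across, underside z 100), so fill the cup from the front (-x), under the platen. The lever goes from the pivot towards +y in the plane x 0.
- press_cup (a point): Centre of the floor of the press's open steel cup, 26 mm above the bench. Inside 60 mm across, wall 4 mm, rim 26 mm above the floor (52 mm above the bench).
- press_pivot (a point): The lever's hinge axis (runs along the press's x), 190 mm above the bench at press y -100.
- press_knob: Black ball knob, 34 mm across, on the lever's end; origin at its centre, 250 mm from the hinge axis. Raised: 310 mm above the bench at press y 119; at the fourth click: 165 mm, press y 149 (press x 0). A pinch along the press's x straddles the 12 mm lever rod, which enters the ball from the pivot side; the ball swivels about the press's x, so a grip need not turn with the lever.
- press_lever (a joint): Lever angle, rad: 0 = raised on its stop (pointing 0.50 rad above level), growing as pulled down. A click every 0.15 (37 mm at the knob), rests at 0.15, 0.30, 0.45, 0.60: the force at the knob peaks 0.04 after a rest and falls by about 5 N to a trough 0.04 before the next. A spring always pushes it up: mean force 4 N at first, 6 N later, 9 N at the fourth click. End stop 0.82.
- press_platen (a joint): How far the platen is pushed back into the ram against its spring, m (0 = hanging free). It meets 15 mm balls on the cup floor at a lever angle of about 0.54 rad, and is pushed back about 5 mm at the fourth click.
- scoop: Small folded-steel sample scoop, 204 mm long, 80 g, standing level on its flat bottom and a foot at the handle's end. Origin on the bench under the grip; x points along the scoop to its nose, z up. Pan from x 52 to 144, 48 mm wide, sides 20 mm high; floor 3 mm thick, level from x 52 to 98, then rising at 9 degrees to the open nose.
- scoop_grip (a point): Middle of the scoop's black handle, where it is pinched: handle 90 mm long (x -59 to 31), 13 mm wide (scoop y), 14 mm high, centre 31 mm above the bench.
- scoop_lip (a point): Middle of the scoop's open nose edge, 144 mm ahead of the grip along the scoop's x and 10 mm above its underside; the nose is 38 mm wide between its sides. The balls roll out when the nose points 20 to 40 degrees down.
- ball_1_center (a point): Centre of a white ceramic ball, 15 mm across, 10 g; it starts in the scoop's pan.
- ball_2_center (a point): Centre of a white ceramic ball, 15 mm across, 10 g; it starts in the scoop's pan.
- ball_3_center (a point): Centre of a white ceramic ball, 15 mm across, 10 g; it starts in the scoop's pan.
- ball_4_center (a point): Centre of a white ceramic ball, 15 mm across, 10 g; it starts in the scoop's pan.
- jar: Bystander, loose: white specimen jar with dark lid, 56 mm wide, 72 mm high; origin at its underside.
- dish: Bystander, loose: petri dish with lid, 70 mm across, 15 mm high; origin at its underside.

How it is judged:
By the outcome, as a careful person would: the job done as asked, in the order asked, and still so for the second after the job is handed in, while the arm keeps its last pose, push and grip.
It also fails if it takes over 70 s, if anything falls off the work surface, if the arm or the gripper's body presses on something with over 40 N, if the wrist force passes 120 N, or if a joint passes its speed limit or range.

## Working session

There is one attempt and no reset: what is moved stays moved. The work goes in short steps, Python scripts to look and compute and a tool call to move; the robot and the scene stay as the last step left them, time stands still between calls to the robot, and variables do not carry over. Pictures are saved under pics/ and viewed, at most 10 in all, crops included, and the job is handed in when it is done.

Besides the shell and the picture viewer there is one more tool, called after ">>>" by a JSON object that holds its "method" and its "body". carry_out: Moves the arm, as the interface text tells. Its arguments: {"type":"object","properties":{"slide":{"type":"array"},"roll":{"type":"array"},"claw":{"type":"array"}},"required":["slide","roll","claw"]}

```bash
mkdir -p pics
cat > h.py <<'E'
import numpy as np, cv2
from scipy.spatial.transform import Rotation as R
from bench import *
def Twc(p,s=None):
    if "world_from_camera" in p: return np.array(p["world_from_camera"],float)
    T=np.eye(4); T[:3,:3]=R.from_quat(s["ee_rot"]).as_matrix(); T[:3,3]=s["position"]
    return T@np.array(p["T_tool_cam"],float)
def ray(p,px,s=None):
    K=np.array(p["mtx"],float); u=(px[0]-K[0,2])/K[0,0]; v=(px[1]-K[1,2])/K[1,1]
    rd=np.hypot(u,v); r=rd
    for _ in range(30): r=rd/(1+p["k1"]*r*r)
    f=r/rd if rd>0 else 1
    T=Twc(p,s); d=T[:3,:3]@np.array([u*f,-v*f,-1.]); return T[:3,3],d
def onplane(p,px,z,s=None):
    o,d=ray(p,px,s); return o+d*(z-o[2])/d[2]
def depthpt(p,px,s=None):
    o,d=ray(p,px,s); c,r=int(round(px[0])),int(round(px[1]))
    w=p["z_map"][max(r-2,0):r+3,max(c-2,0):c+3]; w=w[w>0]
    return o+d*np.median(w) if w.size else None
def tri(rays):
    A=np.zeros((3,3));b=np.zeros(3)
    for o,d in rays:
        d=d/np.linalg.norm(d);M=np.eye(3)-np.outer(d,d);A+=M;b+=M@o
    return np.linalg.solve(A,b)
def save(p,n): cv2.imwrite("pics/"+n+".png",cv2.cvtColor(p["img"],cv2.COLOR_RGB2BGR))
E
python3 - <<'E'
from h import *
np.set_printoptions(precision=1,suppress=True)
s=read_state(); print(s["clock"],s["position"],s["ee_rot"],grip_point_offset)
P={}
for n in("scene","top","wrist"): P[n]=get_image(n); save(P[n],n+"0"); print(n,Twc(P[n],s).round(2).tolist())
for t in["press","press_cup","press_pivot","press_knob","scoop","scoop_grip","scoop_lip","ball_1_center","jar","dish"]:
  rs=[]
  for n in("scene","top","wrist"):
    q=place_of(P[n],t)
    for k in q[:4 if "ball" in t else 1]:
      print(t,n,round(k["conf"],2),np.array(k["at"]),depthpt(P[n],k["at"],s))
    if q and q[0]["conf"]>.4: rs.append(ray(P[n],q[0]["at"],s))
  if len(rs)>1: print("  TRI",tri(rs))
E
```

```text
0.0 [ 239.2 -577.2  403.6] [-0.2  1.   0.  -0. ] 154.70000000000002
scene [[-0.71, 0.37, -0.6, -215.43], [-0.7, -0.39, 0.6, 1020.71], [-0.01, 0.84, 0.54, 806.12], [0.0, 0.0, 0.0, 1.0]]
top [[-0.0, 0.99, -0.17, 299.98], [-1.0, -0.01, -0.03, 316.09], [-0.03, 0.17, 0.98, 1016.85], [0.0, 0.0, 0.0, 1.0]]
wrist [[-0.38, -0.88, -0.28, 168.6], [0.92, -0.36, -0.12, -607.51], [0.0, -0.3, 0.95, 373.46], [0.0, 0.0, 0.0, 1.0]]
press scene 0.85 [356.7 275.6] [481.8 240.8  25.1]
press top 0.56 [382.3 230.2] [482.8 216.5 106.1]
  TRI [508.4 206.   -8. ]
press_cup scene 0.76 [358.1 265.2] [482.9 235.6  48.8]
press_cup top 0.57 [382.7 227.5] [488.3 215.7 108.1]
  TRI [507.1 206.8  21.6]
press_pivot scene 0.77 [388.7 181.5] [495.2 130.3 201.5]
press_pivot top 0.93 [439.3 208.9] [504.7 115.7 201. ]
  TRI [507.9 113.4 190.2]
press_knob scene 0.64 [313.6 167.2] [491.4 347.9 315.9]
press_knob top 0.79 [326.4 200.3] [490.  331.  325.1]
  TRI [498.8 334.4 307.2]
scoop scene 0.59 [398.1 325.1] [336.9 279.1  -0.7]
scoop top 0.86 [357.9 299. ] [340.  267.7  37.5]
  TRI [343.7 266.4 -13.1]
scoop_grip scene 0.71 [397.2 312.5] [338.6 282.2  32.3]
scoop_grip top 0.86 [357.  301.3] [334.9 269.7  37. ]
  TRI [339.5 272.3  25.3]
scoop_lip scene 0.55 [327.8 335.5] [412.2 398.9   3.9]
scoop_lip top 0.59 [302.5 264.1] [424.  395.1   1.7]
  TRI [422.1 393.6  -5. ]
ball_1_center scene 0.4 [365.2 318.5] [385.2 322.1  14.6]
ball_1_center top 0.51 [334.5 280.4] [383.8 319.8  16.6]
jar scene 0.76 [225.2 337.6] [525.7 554.1  29. ]
jar top 0.84 [239.9 213.1] [532.3 532.1  71.8]
  TRI [545.3 544.3  11. ]
dish scene 0.71 [255.5 318.6] [540.  470.5  14.7]
dish top 0.71 [277.6 213.3] [544.7 454.2  14.6]
  TRI [551.1 458.5  -0.3]
```

View pics/scene0.png

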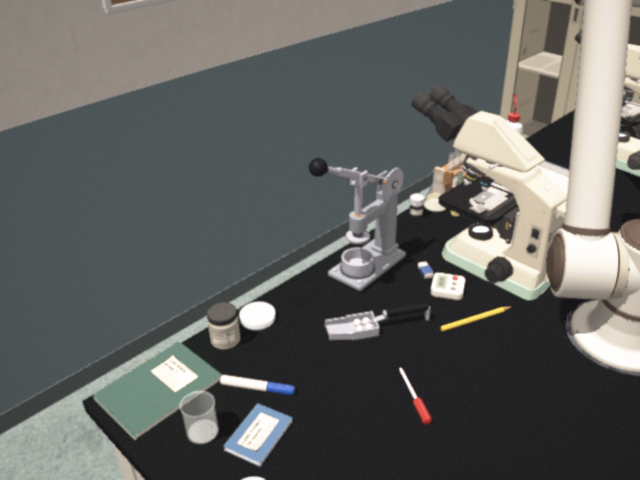

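View pics/top0.png

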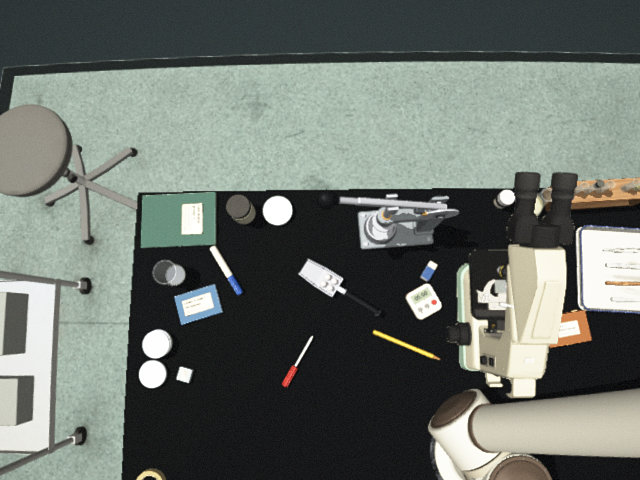

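The press stands at about (508,207), opening towards the robot, with the lever towards +y. The scoop is at (340,270) with its nose heading about 56°. The microscope lies between the arm and the work, so I'll check its height before swinging across.

Run:
```python
from h import *
np.set_printoptions(precision=4,suppress=True)
s=read_state(); print(s["ee_rot"],R.from_quat(s["ee_rot"]).as_matrix(),s["gripper_width"])
C=[]
for n in("top","scene"):
    p=get_image(n); K=p["mtx"]; c,r=np.meshgrid(np.arange(0,640,2),np.arange(0,480,2))
    u=(c-K[0][2])/K[0][0]; v=(r-K[1][2])/K[1][1]; rd=np.hypot(u,v); q=rd.copy()
    for _ in range(30): q=rd/(1+p["k1"]*q*q)
    f=np.where(rd>0,q/np.maximum(rd,1e-9),1); z=p["z_map"][::2,::2]
    X=np.stack([u*f*z,-v*f*z,-z,np.ones_like(z)],-1)[z>0]@Twc(p).T; C.append(X[:,:3])
P=np.vstack(C); np.save("cloud.npy",P)
print("rows x from 0 to 800 step 50; cols y from -500 to 650 step 50: max z /10mm")
print("      "+" ".join("%4d"%y for y in range(-500,650,50)))
for x in range(0,700,50):
    print("%4d: "%x+" ".join("%4d"%(P[(P[:,0]>=x)&(P[:,0]<x+50)&(P[:,1]>=y)&(P[:,1]<y+50),2].max(initial=-9)) for y in range(-500,650,50)))
```

```text
[-0.1951  0.9808 -0.      0.    ] [[-0.9238 -0.3828  0.    ]
 [-0.3828  0.9238 -0.    ]
 [-0.     -0.     -1.    ]] 85.26623954211937
rows x from 0 to 800 step 50; cols y from -500 to 650 step 50: max z /10mm
      -500 -450 -400 -350 -300 -250 -200 -150 -100  -50    0   50  100  150  200  250  300  350  400  450  500  550  600
   0:   -9   -9   -9   -9   -9   -9   -9   -9  228  241  241  230  198    4    3    3    4    4    4    4    4    4    6
  50:   -9   -9   -9   -9   -9   -9   -9   -9   10  233  357  311  218    4    4    6    4    4    5    4    4    5    4
 100:   -3   -9    3    3    5    4    3    3  557  556  485  352  223    5    4    4    4    4   16    5    5    4    5
 150:    1    0    3    4    3    3    3    2  590  591  511  324    4    3    5    4    4    6   18    4    6    5    4
 200:    2    1    3    3    5   41   41   -9  242  587  243   70   11   12    4    5    5   12    9    6    5    4    4
 250:  507   -9    3    3   35   42   42   -9  297  304  301   73   19    9    9    4    6    9    5    5    5    4   12
 300:  504    3   23   23   23   42   39   -
[... 223 characters left out ...]
   25    3   -2  152  329  342  330  154   20    4    5    4   22   22   21    4    5   20   17
 450:   -9   23   14   10   22    2    0    9  349  348  350  223  226  245  273  298  328  314    5    5    4   15   17
 500:  149    4   22   26   22   72  100   95  360  359  360  208  218  244  273  295  326    4   19   20   76   77   14
 550:  169   39  115  120  131  132  106  105   54    4    3    2   20    1    4    3    5    4   19   22   74   74   14
 600:   -9   -9   75   76   75   73    1    1    4    2    4    3    3    4    2    2    3    4    2    2    2    2   13
 650:   -9   -9   -9   -9   -9   -9   -9   -9   -9   -9   -9   -9   -9   -9   -9   -9   -9   -9   -9   -9   -9   -9   -9
```

>>> {"method": "carry_out", "body": {"slide": [[-0.124, 0.14, -0.206], [-0.124, 0.14, -0.206], [-0.124, 0.14, -0.206], [-0.124, 0.14, -0.206], [-0.124, 0.14, -0.206], [-0.294, 0.34, -0.206], [-0.294, 0.34, -0.206], [-0.294, 0.34, -0.206]], "roll": [0, 0, 0, 0, -10, -20, -30, -33.5], "claw": [0.085, 0.085, 0.085, 0.085, 0.085, 0.085, 0.085, 0.085]}}

```text
clock: 2.75
position: [357.5, -220.3, 611.0]
ee_rot: [-0.47, 0.882, -0.0, 0.0]
contact_force: [2.0, -0.5, 0.2]
gripper_width: 84.9
grasp_force: 0.0
```

>>> {"method": "carry_out", "body": {"slide": [[-0.231, 0.107, 0], [-0.231, 0.107, 0], [-0.231, 0.107, 0], [-0.231, 0.107, 0], [-0.231, 0.107, 0], [-0.328, 0.265, 0.02], [-0.328, 0.265, 0.1], [-0.328, 0.265, 0.18]], "roll": [0, 0, 0, 0, 0, 0, 0, 0], "claw": [0.085, 0.085, 0.085, 0.085, 0.085, 0.085, 0.085, 0.085]}}

```text
clock: 3.75
position: [338.8, 158.9, 511.7]
ee_rot: [-0.47, 0.883, 0.001, 0.003]
contact_force: [1.1, 1.0, -0.8]
gripper_width: 85.2
grasp_force: 0.0
```

>>> {"method": "carry_out", "body": {"slide": [[0, 0, 0.06], [0, 0, 0.11], [0, 0, 0.11], [0, 0, 0.11]], "roll": [0, 0, 0, 0], "claw": [0.085, 0.085, 0.085, 0.085]}}

```text
clock: 4.25
position: [340.4, 158.5, 403.6]
ee_rot: [-0.469, 0.883, 0.0, 0.002]
contact_force: [-0.3, 0.0, 1.1]
gripper_width: 84.4
grasp_force: 0.0
```

```bash
cat >> h.py <<'E'
def mv(xyz,yaw,s):
    "tool-frame slide (m) and roll (deg) to put TCP at xyz with tool x at world yaw"
    M=R.from_quat(s["ee_rot"]).as_matrix(); d=M.T@(np.array(xyz)-np.array(s["position"]))/1000
    y0=np.degrees(np.arctan2(M[1,0],M[0,0])); return d.round(4),round(-((yaw-y0+180)%360-180),1)
E
python3 - <<'E'
from h import *
np.set_printoptions(precision=1,suppress=True)
s=read_state(); p=get_image("wrist"); save(p,"w1"); print(s["position"],s["joints"])
for t in["scoop_grip","scoop_lip","ball_1_center","press_cup","press_knob"]:
  for k in place_of(p,t)[:4 if "ball" in t else 1]: print(t,round(k["conf"],2),np.array(k["at"]),depthpt(p,k["at"],s),onplane(p,k["at"],{"scoop_grip":31,"scoop_lip":10}.get(t,12),s))
E
```

```text
[340.4 158.5 403.6] [ 0.9 -0.1 -0.5  0.  -1.1 -1.5]
scoop_grip 0.69 [377.3 290.8] [340.6 266.9  39. ] [341.7 271.   31. ]
scoop_lip 0.97 [372.4 383. ] [417.5 392.3  10.8] [417.7 392.9  10. ]
press_cup 0.93 [229.  322.8] [505.7 212.9  26.9] [514.6 218.   12. ]
```

View pics/w1.png

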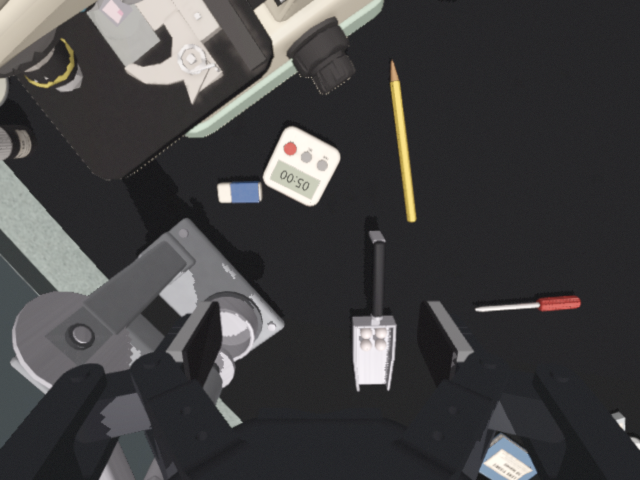

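The wrist view shows the scoop at pixels (377,240)–(375,385), with the four balls at the back of its pan near (373,340). The front of the press and its cup are at (230,325). Now I'll go for the handle.

Run:
```python
from h import *
s=read_state(); print(s["joints"])
for z in (260,187): print(mv([334,258,z],238.1,s))
```

```text
[ 8.76752269e-01 -6.01417175e-02 -5.48094877e-01  1.46236795e-04
 -1.08025896e+00 -1.47027772e+00]
(array([-0.0791,  0.0605,  0.1426]), np.float64(-2.1))
(array([-0.0789,  0.0605,  0.2156]), np.float64(-2.1))
```

>>> {"method": "carry_out", "body": {"slide": [[-0.04, 0.03, 0.04], [-0.079, 0.0605, 0.08], [-0.079, 0.0605, 0.14], [-0.079, 0.0605, 0.165], [-0.079, 0.0605, 0.165], [-0.079, 0.0605, 0.165]], "roll": [-1, -2.1, -2.1, -2.1, -2.1, -2.1], "claw": [0.06, 0.06, 0.06, 0.06, 0.06, 0.06]}}

```text
clock: 5.3
position: [334.0, 258.3, 237.6]
ee_rot: [-0.486, 0.874, 0.001, 0.001]
contact_force: [0.4, 0.5, -0.8]
gripper_width: 60.0
grasp_force: 0.0
```

Run:
```python
from h import *
np.set_printoptions(precision=1,suppress=True)
s=read_state(); p=get_image("wrist"); save(p,"w2"); print(s["position"],s["gripper_width"])
for t in["scoop_grip","scoop_lip"]:
  for k in place_of(p,t)[:1]: print(t,round(k["conf"],2),np.array(k["at"]),depthpt(p,k["at"],s),onplane(p,k["at"],{"scoop_grip":31,"scoop_lip":10}.get(t,12),s))
print(mv([334,258,187],238.1,s))
```

```text
[334.  258.3 237.6] 59.970379009783024
scoop_grip 0.6 [318.6 298.1] [341.5 266.6  38.9] [343.7 270.1  31. ]
(array([ 0. , -0. ,  0.1]), np.float64(0.0))
```

View pics/w2.png

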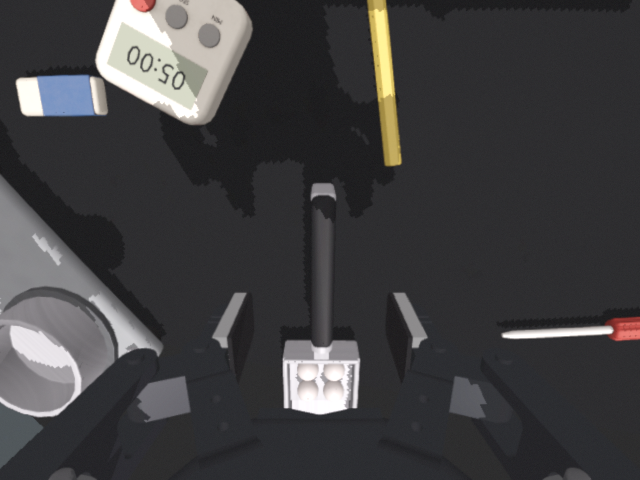

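The handle lies centred between the pads, at column 322. I'll go down and close.

>>> {"method": "carry_out", "body": {"slide": [[0, 0, 0.03], [0, 0, 0.0505], [0, 0, 0.0505], [0, 0, 0.0505], [0, 0, 0.0505], [0, 0, 0.0505], [0, 0, 0.0505], [0, 0, 0.0505]], "roll": [0, 0, 0, 0, 0, 0, 0, 0], "claw": [0.06, 0.06, 0.04, 0.015, 0.0, 0.0, 0.0, 0.0]}}

```text
clock: 6.45
position: [333.8, 258.0, 187.1]
ee_rot: [-0.486, 0.874, 0.001, 0.001]
contact_force: [-1.2, -0.3, 7.6]
gripper_width: 11.9
grasp_force: 58.8
```

>>> {"method": "carry_out", "body": {"slide": [[0, 0, -0.005], [0, 0, -0.015], [0, 0, -0.03], [0, 0, -0.04], [0, 0, -0.04]], "roll": [0, 0, 0, 0, 0], "claw": [0, 0, 0, 0, 0]}}

```text
clock: 7.08
position: [333.5, 257.7, 226.7]
ee_rot: [-0.486, 0.874, 0.001, 0.001]
contact_force: [-0.0, 0.5, -1.0]
gripper_width: 12.1
grasp_force: 58.5
```

Run:
```python
from h import *
np.set_printoptions(precision=1,suppress=True)
s=read_state(); print(s["position"],s["gripper_width"],s["wrist_torque"],s["contact_force"],s["grasp_force"])
P={n:get_image(n) for n in("scene","top","wrist")}
save(P["wrist"],"w3")
for t in["scoop_grip","scoop_lip","press_cup","press_knob","press_pivot"]:
  rs=[]
  for n in P:
    q=place_of(P[n],t)
    if q: k=q[0]; print(t,n,round(k["conf"],2),np.array(k["at"]),depthpt(P[n],k["at"],s)); rs+=[ray(P[n],k["at"],s)] if k["conf"]>.4 else []
  if len(rs)>1: print("  TRI",tri(rs))
```

```text
[333.5 257.7 226.7] 12.065096624863743 [-0.1  0.1  0. ] [-0.   0.5 -1. ] 58.452667593955994
scoop_grip scene 0.9 [400.6 292.8] [339.4 274.4  75.7]
scoop_grip top 0.65 [326.8 269.2] [406.8 336.9  44.1]
scoop_grip wrist 0.91 [321.2 354.7] [339.6 266.1  78.2]
  TRI [365.6 297.2  63.4]
scoop_lip scene 0.71 [328.8 315.5] [415.8 391.6  47.2]
scoop_lip top 0.82 [303.  262.9] [426.9 394.    1.1]
  TRI [420.2 389.7  43.8]
press_cup scene 0.8 [356.5 266.7] [483.5 239.9  46.9]
press_cup top 0.69 [381.1 227.8] [487.8 219.1 107.6]
press_cup wrist 0.65 [ 41.  358.6] [474.7 209.7  53.4]
  TRI [506.4 212.7  24.6]
press_knob scene 0.69 [317.2 168.3] [485.3 345.  314.8]
press_knob top 0.77 [324.7 201.5] [488.1 333.8 324.6]
  TRI [493.8 335.  307.8]
press_pivot scene 0.71 [386.8 180.8] [493.  139.4 207.5]
press_pivot top 0.85 [438.2 210.5] [497.1 122.4 219.2]
press_pivot wrist 0.59 [318.8 351.5] [339.6 264.2  78.3]
  TRI [407.2 173.2 239.8]
```

View pics/w3.png

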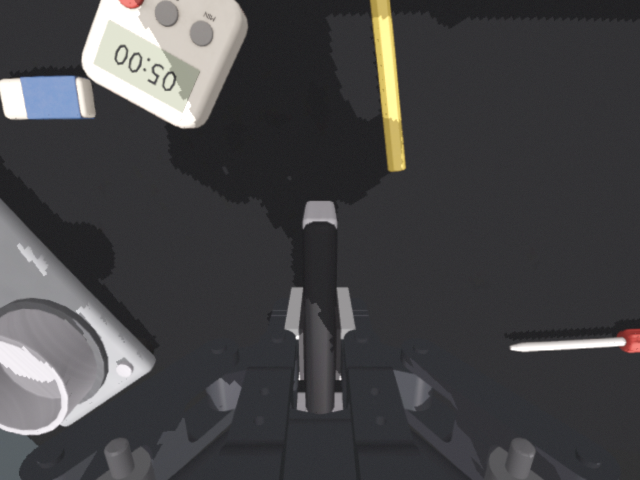

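Run:
```python
from h import *
from scipy.optimize import least_squares
np.set_printoptions(precision=1,suppress=True)
P=np.load("cloud.npy"); n=len(P)
near=P[(abs(P[:,0]-510)<90)&(P[:,1]>60)&(P[:,1]<290)]
b=near[(near[:,2]>14)&(near[:,2]<27)]
cnt,dims,ang=cv2.minAreaRect(b[:,:2].astype(np.float32)); print("base rect",cnt,dims,ang,len(b))
for lo in range(90,250,20):
    q=b[(b[:,1]>=lo)&(b[:,1]<lo+20)]; print(lo,len(q),q[:,0].min() if len(q) else 0,end="; ")
print("ymax",[b[(b[:,0]>=x)&(b[:,0]<x+15),1].max(initial=0) for x in range(462,552,15)])
r=near[(near[:,2]>44)&(near[:,2]<58)&(np.hypot(near[:,0]-507,near[:,1]-209)<45)]
f=least_squares(lambda v:np.hypot(r[:,0]-v[0],r[:,1]-v[1])-32,[507,209],loss="soft_l1"); print("rim",f.x,len(r),np.abs(f.fun).mean())
k=P[(P[:,2]>295)&(P[:,1]>300)&(P[:,1]<365)&(abs(P[:,0]-500)<60)]
f=least_squares(lambda v:np.linalg.norm(k-v,axis=1)-17,[499,334,308],loss="soft_l1"); print("knob",f.x,len(k),np.abs(f.fun).mean())
```

```text
base rect (506.4943542480469, 180.0543212890625) (90.67169189453125, 173.3278045654297) 3.444147825241089 623
90 35 467.12034545846404; 110 49 464.44722307755126; 130 93 465.00296925077635; 150 76 462.8584211579147; 170 62 461.8367263446238; 190 56 461.3945178098272; 210 48 458.75754222223986; 230 96 458.3050890261999; ymax [np.float64(262.213016351502), np.float64(265.8359993436901), np.float64(265.701566598673), np.float64(263.58211465691807), np.float64(267.19968543535924), np.float64(268.0355384831529)]
rim [503.4 215.4] 85 1.8817996732941757
knob [496.4 332.2 309.7] 172 1.904297695131506
```

Run:
```python
from h import *
s=read_state()
for p in([322,235,255],[346.8,205.2,255]): print(mv(p,183.2,s))
print(s["joints"])
```

```text
(array([ 0.0252, -0.0022, -0.0292]), np.float64(54.9))
(array([ 0.0374, -0.039 , -0.0292]), np.float64(54.9))
[ 1.04662556e+00  2.84393802e-01 -7.05747175e-01  5.44170155e-06
 -5.80669551e-01 -1.60330851e+00]
```

>>> {"method": "carry_out", "body": {"slide": [[0, 0, -0.01], [0.005, 0, -0.02], [0.01, 0, -0.0285], [0.015, 0, -0.0285], [0.02, -0.002, -0.0285], [0.025, -0.002, -0.0285], [0.025, -0.002, -0.0285], [0.025, -0.002, -0.0285]], "roll": [2, 7, 13, 19, 25, 31, 37, 42], "claw": [0, 0, 0, 0, 0, 0, 0, 0]}}

```text
clock: 8.98
position: [322.0, 235.3, 255.1]
ee_rot: [-0.138, 0.99, 0.001, 0.0]
contact_force: [-0.9, -0.1, -1.2]
gripper_width: 12.0
grasp_force: 58.5
```

Run:
```python
from h import *
s=read_state(); print(s["position"])
for p in([322,235,255],[346.8,205.2,255]): print(mv(p,183.2,s))
```

```text
[322.01139999 235.32355856 255.09445954]
(array([ 0.0001, -0.0003,  0.0001]), np.float64(12.7))
(array([-0.0156, -0.0358,  0.0001]), np.float64(12.7))
```

>>> {"method": "carry_out", "body": {"slide": [[-0.002, -0.006, 0], [-0.006, -0.012, 0], [-0.009, -0.02, 0], [-0.012, -0.027, 0], [-0.0145, -0.033, 0], [-0.0156, -0.0358, 0], [-0.0156, -0.0358, 0]], "roll": [3, 6, 9, 12, 12.7, 12.7, 12.7], "claw": [0, 0, 0, 0, 0, 0, 0]}}

```text
clock: 9.85
position: [347.0, 205.1, 254.3]
ee_rot: [-0.03, 1.0, -0.0, -0.0]
contact_force: [0.2, -0.2, -0.9]
gripper_width: 12.3
grasp_force: 58.5
```

```bash
cat >> h.py <<'E'
CUP=np.array([504.5,214.]); U=np.array([.9984,.0559]); V=np.array([-.0559,.9984])
def pr(w): w=np.asarray(w); return np.array([(w[:2]-CUP)@U,(w[:2]-CUP)@V,w[2]])
E
python3 - <<'E'
from h import *
np.set_printoptions(precision=1,suppress=True)
s=read_state(); print(s["position"],pr(s["position"]),s["wrist_torque"],s["contact_force"])
P={n:get_image(n) for n in("scene","top")}
for t in["scoop_lip","scoop_grip","ball_1_center"]:
  rs=[]
  for n in P:
    for k in place_of(P[n],t)[:4 if "ball" in t else 1]: 
      print(t,n,round(k["conf"],2),np.array(k["at"]),pr(depthpt(P[n],k["at"],s))); rs.append(ray(P[n],k["at"],s))
  if "ball" not in t and len(rs)>1: print("  TRI press",pr(tri(rs)))
im=P["scene"]["img"][120:360,260:480]; cv2.imwrite("pics/s4.png",cv2.resize(im,None,fx=2.5,fy=2.5,interpolation=cv2.INTER_CUBIC)[:,:,::-1])
E
```

```text
[347.  205.1 254.3] [-157.7   -0.1  254.3] [ 0.   0.1 -0. ] [ 0.2 -0.2 -0.9]
scoop_lip scene 0.56 [355.3 249.5] [-10.7  20.8  83.4]
scoop_lip top 0.71 [381.3 224. ] [-15.2   8.9 141.1]
  TRI press [ 2.2  1.3 67.1]
scoop_grip scene 0.89 [413.7 265.5] [-155.8   21.7  110.4]
ball_1_center scene 0.37 [387.7 257.9] [-77.2  -2.4  79.8]
ball_1_center top 0.56 [389.9 257.2] [-77.4 -10.7  82. ]
```

View pics/s4.png

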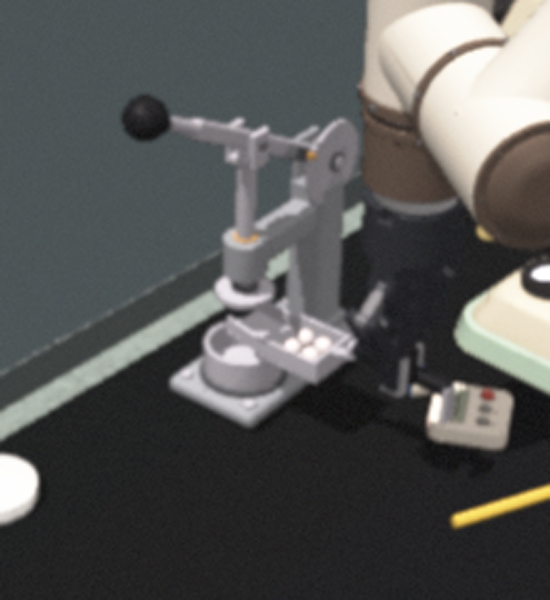

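The scoop is gripped level, with its nose between the cup and the platen (crop about (255,330)) and all four balls at (308,345). The wrist can't pitch. So I'll raise the pan's sides gently against the platen to pivot the scoop nose-down in the grip, over the cup.

>>> {"method": "carry_out", "body": {"slide": [[0, 0, -0.004], [0, 0, -0.008], [0, 0, -0.01], [0, 0, -0.012], [0, 0, -0.014], [0, 0, -0.016], [0, 0, -0.018], [0, 0, -0.018]], "roll": [0, 0, 0, 0, 0, 0, 0, 0], "claw": [0, 0, 0, 0, 0, 0, 0, 0]}}

```text
clock: 11.25
position: [346.8, 205.1, 272.2]
ee_rot: [-0.03, 1.0, -0.0, -0.0]
contact_force: [2.1, 0.1, -4.7]
gripper_width: 12.1
grasp_force: 58.4
```

```bash
cat >> h.py <<'E'
def chk(name=None):
    np.set_printoptions(precision=2,suppress=True)
    s=read_state(); print("t",s["clock"],"press",pr(s["position"]),"F",np.array(s["contact_force"]),"M",np.array(s["wrist_torque"]),"w",s["gripper_width"])
    P={n:get_image(n) for n in("scene","top")}; rs=[]
    for n in P:
        for k in place_of(P[n],"scoop_lip")[:1]: print(n,k["conf"],k["at"]); rs.append(ray(P[n],k["at"]))
    if len(rs)==2: print("lip",pr(tri(rs)))
    if name:
        a=P["scene"]["img"][120:360,260:480]; b=P["top"]["img"][170:330,290:490]
        f=lambda i,h:cv2.resize(i,(int(i.shape[1]*h/i.shape[0]),h),interpolation=cv2.INTER_CUBIC)
        cv2.imwrite("pics/"+name+".png",np.hstack([f(a,420),f(b,330) if 0 else cv2.copyMakeBorder(f(b,320),0,100,0,0,cv2.BORDER_CONSTANT)])[:,:,::-1])
    return s,P
E
python3 -c "from h import *; chk('s5')"
```

```text
t 11.25 press [-157.98   -0.06  272.24] F [ 2.12  0.13 -4.73] M [0.04 0.27 0.01] w 12.144864016533793
scene 0.83 [355.5, 244.0]
top 0.92 [381.7, 221.0]
lip [ 4.73  0.42 79.91]
```

>>> {"method": "carry_out", "body": {"slide": [[0, 0, -0.002], [-0.001, 0, -0.004], [-0.001, 0, -0.006], [-0.002, 0, -0.008], [-0.002, 0, -0.01], [-0.003, 0, -0.012], [-0.003, 0, -0.012]], "roll": [0, 0, 0, 0, 0, 0, 0], "claw": [0, 0, 0, 0, 0, 0, 0]}}

```text
clock: 12.32
position: [349.9, 205.3, 284.4]
ee_rot: [-0.03, 1.0, 0.0, -0.0]
contact_force: [-0.9, 0.3, -3.8]
gripper_width: 12.0
grasp_force: 58.4
```

```bash
python3 -c "from h import *; chk('s6')"
```

```text
t 12.325 press [-154.87   -0.02  284.41] F [-0.88  0.32 -3.79] M [-0.12  0.78  0.  ] w 12.018007832220876
scene 0.61 [358.0, 242.3]
top 0.9 [382.2, 220.2]
lip [ 3.23 -1.78 84.23]
```

View pics/s6.png

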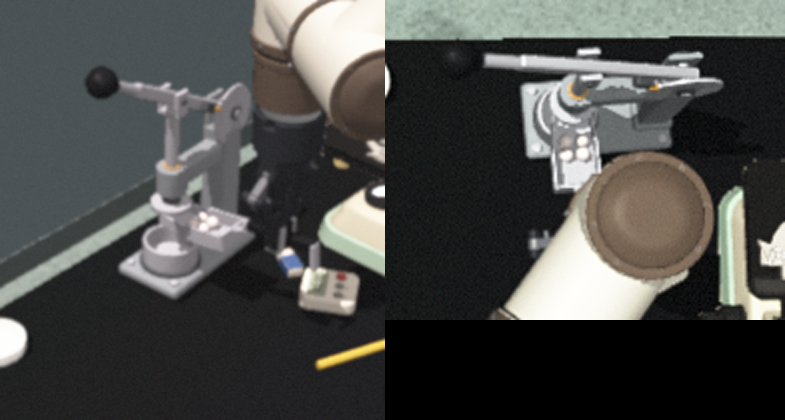

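The scoop pivots cleanly, to about 6–7° nose-down. All four balls have rolled to the bend of the pan, at (210,220) on the left and (575,148) on the right. I'll tilt a little more, then lower the nose to the cup and jog the balls out with a small drop.

>>> {"method": "carry_out", "body": {"slide": [[0, 0, -0.001], [-0.001, 0, -0.002], [-0.001, 0, -0.003], [-0.001, 0, -0.003]], "roll": [0, 0, 0, 0], "claw": [0, 0, 0, 0]}}

```text
clock: 13.02
position: [351.0, 205.5, 287.4]
ee_rot: [-0.03, 1.0, 0.0, 0.0]
contact_force: [-0.4, -0.7, -4.4]
gripper_width: 11.9
grasp_force: 58.4
```

>>> {"method": "carry_out", "body": {"slide": [[0.001, 0, 0.004], [0.003, 0, 0.01], [0.006, 0, 0.018], [0.01, 0, 0.024], [0.012, 0, 0.028], [0.012, 0, 0.028]], "roll": [0, 0, 0, 0, 0, 0], "claw": [0, 0, 0, 0, 0, 0]}}

```text
clock: 13.78
position: [338.7, 204.8, 259.1]
ee_rot: [-0.03, 1.0, -0.0, -0.0]
contact_force: [0.1, -0.1, -1.2]
gripper_width: 11.5
grasp_force: 58.8
```

```bash
python3 -c "
from h import *; s,P=chk('s7')
for k in place_of(P['top'],'ball_1_center')[:5]: print(k['conf'],k['at'],pr(depthpt(P['top'],k['at'])))
"
```

```text
t 13.775 press [-166.02    0.07  259.07] F [ 0.14 -0.12 -1.22] M [0.01 0.01 0.  ] w 11.547145055198166
scene 0.72 [363.5, 256.9]
0.59 [388.8, 252.9] [-67.07  -9.83  76.39]
```

View pics/s7.png

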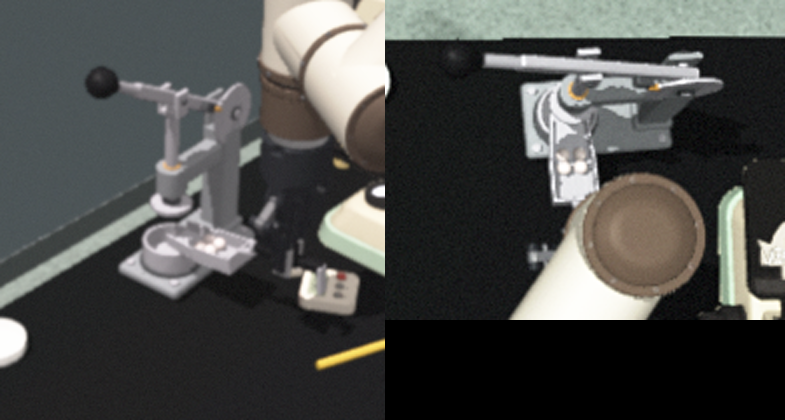

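>>> {"method": "carry_out", "body": {"slide": [[0.006, 0, 0], [0.012, 0, 0], [0.018, 0, 0], [0.022, 0, 0], [0.022, 0, 0], [-0.006, 0, 0], [-0.006, 0, 0], [-0.006, 0, 0]], "roll": [0, 0, 0, 0, 0, 0, 0, 0], "claw": [0, 0, 0, 0, 0, 0, 0, 0]}}

```text
clock: 15.02
position: [344.7, 204.8, 259.1]
ee_rot: [-0.029, 1.0, -0.0, -0.0]
contact_force: [-0.3, -0.0, -2.3]
gripper_width: 11.7
grasp_force: 58.8
```

```bash
python3 -c "
from h import *; s,P=chk('s8')
"
```

```text
t 15.025 press [-160.09   -0.24  259.06] F [-0.32 -0.02 -2.34] M [-0.06  0.09 -0.  ] w 11.72232447990313
scene 0.96 [357.8, 255.3]
top 0.78 [382.7, 224.8]
lip [ 2.37 -4.87 49.09]
```

View pics/s8.png

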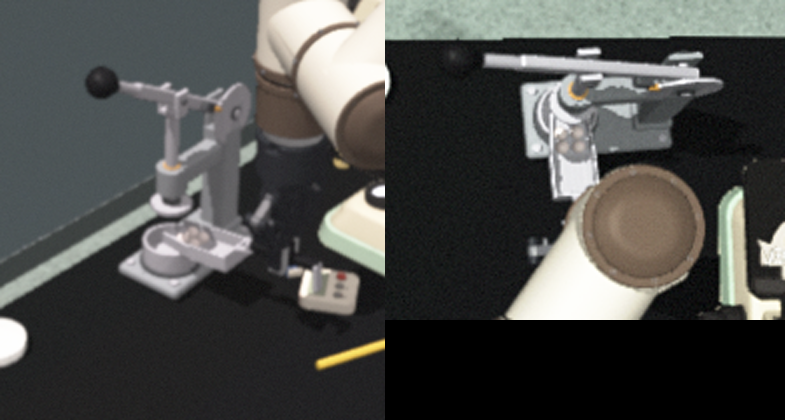

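The balls have moved forward onto the ramp, at (195,237) on the left and (570,143) on the right, and may still be rolling. From here I'll check by numbers.

>>> {"method": "carry_out", "body": {"slide": [[0, 0, 0], [0, 0, 0], [0, 0, 0]], "roll": [0, 0, 0], "claw": [0, 0, 0]}}

```text
clock: 15.6
position: [344.9, 205.1, 259.4]
ee_rot: [-0.03, 1.0, 0.0, 0.0]
contact_force: [-1.0, -0.5, -1.9]
gripper_width: 11.7
grasp_force: 58.8
```

```bash
cat >> h.py <<'E'
def balls():
    s=read_state(); print("t",s["clock"],"G",pr(s["position"])-[0,0,154.7],"F",np.round(s["contact_force"],1))
    for n in("scene","top"):
        p=get_image(n)
        for f in(place_of,recognise):
            for k in f(p,"ball_1_center")[:6]:
                if k["conf"]>.25:
                    d=depthpt(p,k["at"]); print(n,f.__name__,round(k["conf"],2),np.round(k["at"]),pr(d).round(0) if d is not None else None)
E
python3 -c "from h import *; balls()"
```

```text
t 15.6 G [-1.59888651e+02  7.50554601e-02  1.04665780e+02] F [-1.  -0.5 -1.9]
scene call 0.59 [375. 251.] [-34. -16.  71.]
top call 0.37 [384. 245.] [-47.  -2.  67.]
```

>>> {"method": "carry_out", "body": {"slide": [[0.01, 0, 0], [0.02, 0, 0], [0.03, 0, 0], [0.04, 0, 0], [0.04, 0, 0], [0, 0, 0], [0, 0, 0], [0, 0, 0]], "roll": [0, 0, 0, 0, 0, 0, 0, 0], "claw": [0, 0, 0, 0, 0, 0, 0, 0]}}

```text
clock: 16.9
position: [344.8, 204.8, 259.0]
ee_rot: [-0.029, 1.0, -0.0, -0.0]
contact_force: [0.1, 0.0, -1.4]
gripper_width: 12.2
grasp_force: 58.8
```

```bash
python3 -c "from h import *; balls()"
```

```text
t 16.9 G [-159.96709836   -0.22618671  104.31318115] F [ 0.1  0.  -1.4]
scene call 0.6 [375. 253.] [-42.  -7.  75.]
top call 0.58 [386. 243.] [-44.  -5.  75.]
```

>>> {"method": "carry_out", "body": {"slide": [[-0.001, 0, -0.007], [-0.002, 0, -0.014], [-0.004, 0, -0.021], [-0.006, 0, -0.026], [-0.0065, 0, -0.028], [-0.007, 0, -0.029], [-0.007, 0, -0.03], [-0.007, 0, -0.031]], "roll": [0, 0, 0, 0, 0, 0, 0, 0], "claw": [0, 0, 0, 0, 0, 0, 0, 0]}}

```text
clock: 18.2
position: [351.7, 205.3, 290.0]
ee_rot: [-0.03, 1.0, -0.0, -0.0]
contact_force: [-0.8, 0.3, -5.0]
gripper_width: 12.2
grasp_force: 58.4
```

```bash
python3 -c "from h import *; balls()"
```

```text
t 18.2 G [-1.53040689e+02 -1.26355250e-01  1.35334361e+02] F [-0.8  0.3 -5. ]
scene call 0.36 [376. 244.] [-46.  -5. 100.]
top call 0.44 [391. 241.] [-44. -14.  96.]
top call 0.49 [386. 252.] [-66.  -2.  91.]
top call 0.48 [388. 240.] [-43.  -8. 101.]
top call 0.33 [278. 213.] [ 54. 236.  15.]
```

>>> {"method": "carry_out", "body": {"slide": [[0, 0, -0.001], [-0.001, 0, -0.002], [-0.001, 0, -0.003], [-0.001, 0, -0.004], [-0.001, 0, -0.004], [-0.001, 0, -0.004]], "roll": [0, 0, 0, 0, 0, 0], "claw": [0, 0, 0, 0, 0, 0]}}

```text
clock: 19.25
position: [352.9, 205.6, 294.3]
ee_rot: [-0.03, 1.0, -0.0, -0.0]
contact_force: [0.1, -0.4, -4.7]
gripper_width: 12.0
grasp_force: 58.4
```

```bash
python3 -c "from h import *; balls()"
```

```text
t 19.25 G [-1.51873057e+02  5.64678770e-02  1.39597034e+02] F [ 0.1 -0.4 -4.7]
scene call 0.6 [376. 243.] [-44.  -5. 101.]
scene call 0.27 [388. 181.] [-15. -78. 204.]
top call 0.58 [390. 241.] [-46. -11. 100.]
```

>>> {"method": "carry_out", "body": {"slide": [[0, 0, -0.001], [-0.001, 0, -0.002], [-0.001, 0, -0.003], [-0.002, 0, -0.004], [-0.002, 0, -0.004], [-0.002, 0, -0.004]], "roll": [0, 0, 0, 0, 0, 0], "claw": [0, 0, 0, 0, 0, 0]}}

```text
clock: 20.3
position: [354.9, 205.7, 298.3]
ee_rot: [-0.03, 1.0, 0.0, 0.0]
contact_force: [-0.6, 0.4, -5.0]
gripper_width: 11.8
grasp_force: 58.4
```

```bash
python3 -c "from h import *; balls(); chk()"
```

```text
t 20.3 G [-1.49812274e+02  1.19857170e-01  1.43633092e+02] F [-0.6  0.4 -5. ]
scene call 0.58 [377. 244.] [-46.  -6. 100.]
scene call 0.5 [374. 241.] [-32. -14.  97.]
top call 0.41 [388. 239.] [-40.  -7. 102.]
t 20.6 press [-149.83    0.1   298.32] F [-1.75  0.1  -4.25] M [-0.02  0.69 -0.  ] w 11.879638697139322
top 0.98 [381.0, 223.9]
```

The balls appear to be held back by the platen's edge, because their 15 mm height stands above the 10 mm side left at the nose. Lowering the scoop quickly should free them, with the nose then low over the cup.

>>> {"method": "carry_out", "body": {"slide": [[0.007, 0, 0.027], [0.007, 0, 0.027], [0.007, 0, 0.027], [0.007, 0, 0.027], [0.007, 0, 0.027], [0.007, 0, 0.027]], "roll": [0, 0, 0, 0, 0, 0], "claw": [0, 0, 0, 0, 0, 0]}}

```text
clock: 21.55
position: [348.0, 205.4, 271.6]
ee_rot: [-0.03, 1.0, 0.0, 0.0]
contact_force: [-0.0, -0.7, -0.7]
gripper_width: 11.8
grasp_force: 58.8
```

```bash
python3 -c "from h import *; balls(); chk()"
```

```text
t 21.55 G [-1.56746035e+02  1.18417892e-01  1.16930821e+02] F [-0.  -0.7 -0.7]
scene call 0.53 [315. 167.] [ -7. 133. 317.]
scene call 0.52 [375. 252.] [-41.  -7.  77.]
scene call 0.41 [368. 253.] [-29.   2.  72.]
scene call 0.37 [374. 251.] [-36.  -9.  74.]
top call 0.42 [389. 242.] [-43. -13.  77.]
t 21.85 press [-156.85    0.08  271.32] F [-1.   -0.03 -1.59] M [0.02 0.04 0.02] w 11.43124946341654
scene 0.67 [361.0, 257.4]
top 0.58 [380.9, 225.9]
lip [-3.01 -2.89 47.8 ]
```

```bash
cat >> h.py <<'E'
def grid(n="top",x0=-120,x1=30):
    p=get_image(n); K=p["mtx"]; c,r=np.meshgrid(np.arange(640),np.arange(480))
    u=(c-K[0][2])/K[0][0]; v=(r-K[1][2])/K[1][1]; rd=np.hypot(u,v); q=rd.copy()
    for _ in range(30): q=rd/(1+p["k1"]*q*q)
    f=np.where(rd>0,q/np.maximum(rd,1e-9),1); z=p["z_map"]
    X=(np.stack([u*f*z,-v*f*z,-z,np.ones_like(z)],-1)@Twc(p).T)[...,:3]
    a=(X[...,:2]-CUP); px,py=a@U,a@V; g=p["img"].mean(-1)
    print(n,"cols y -32..32 step 6: z(brightness)")
    for x in range(x0,x1,7):
        o=[]
        for y in range(-32,32,6):
            m=(z>0)&(px>=x)&(px<x+7)&(py>=y)&(py<y+6)
            o.append("%3d(%3d)"%(X[...,2][m].mean(),g[m].mean()) if m.any() else "   .    ")
        print("%4d "%x," ".join(o))
E
python3 -c "
from h import *
grid('top')"
```

```text
top cols y -32..32 step 6: z(brightness)
-120     .        .     447( 95) 447(100) 447(108) 447(111) 391(102) 210( 66) 185( 63)  96( 54)   0( 22)
-113     .        .        .        .        .        .       0( 53)   0( 25)   1( 23)   1( 22)   0( 23)
-106     .        .        .        .        .      18( 75)  29( 54)  42( 59)  37( 51)  43( 62)   0( 22)
 -99     .        .        .        .       2( 85)  50(125)  58(139)  69(141)  41( 96)  39( 98)   0( 25)
 -92     .        .        .      70(168)  72(212)  70(229)  71(231)  71(229)  54(134)  38( 94)   0( 24)
 -85     .      80(146)  70(188)  70(220)  70(230)  70(230)  69(230)  70(220)  39(109)  40(109)   0( 25)
 -78     .      80(168)  69(224)  68(231)  69(230)  69(230)  68(229)  68(207)  47(114)  40(112)   0( 23)
 -71     .      77(184)  67(227)  67(231)  67(230)  67(230)  67(230)  67(213)  43(111)  41(103)   0( 24)
 -64     .      76(189)  65(223)  65(203)  65(188)  66(180)  65(209)  66(230)  49(130)  35( 99)   0( 22)
 -57     .      76(162)  64(160)  64(133)  65(127)  64(130)  64(135)  64(193)  47(123)  33(103)   0( 23)
 -50     
[... 550 characters left out ...]
98(144) 204(178) 204(160) 195(167) 121(168)  83(204)  69(200)  38(158)
  -8  152(118) 205(132) 202(125) 206(139) 211(136) 217(130) 208(140) 201(174) 164(167) 195(156) 167(160)
  -1  204(187) 194(180) 215(176) 240(185) 252(200) 255(205) 203(178) 190(203) 151(192) 187(192) 162(197)
   6  152(190) 154(183) 242(119) 250(127) 252(157) 242(158) 209(177) 162(194)  63(184)  30(158)  40(183)
  13     .        .        .     256(137) 254(176) 192(160) 180(198) 114(218)  48(173)  46(185)  23(142)
  20     .        .        .        .        .        .     107(204)  33(199)  42(172)  36(188)  21(179)
  27     .        .        .        .        .        .        .      51(226)  20(185)  22(192)  21(189)
```

Tilt is now about 11°. The balls sit on the nearly level ramp in two rows (x ≈ -43 and -28), so a jog should send them over.

>>> {"method": "carry_out", "body": {"slide": [[0.008, 0, 0.002], [0.016, 0, 0.004], [0.024, 0, 0.005], [0.03, 0, 0.005], [0.03, 0, 0.005], [0, 0, 0.005], [0, 0, 0.005], [0, 0, 0.005]], "roll": [0, 0, 0, 0, 0, 0, 0, 0], "claw": [0, 0, 0, 0, 0, 0, 0, 0]}}

```text
clock: 23.1
position: [347.7, 205.0, 266.1]
ee_rot: [-0.029, 1.0, -0.0, -0.0]
contact_force: [-0.1, 0.1, -2.0]
gripper_width: 11.8
grasp_force: 58.8
```

```bash
python3 -c "
from h import *
s=read_state();print(pr(s['position']));grid('top',-110,0)"
```

```text
[-1.57070871e+02 -2.17465855e-01  2.66104728e+02]
top cols y -32..32 step 6: z(brightness)
-110     .        .        .        .        .       2( 75)   0( 32)  -3( 22)  -1( 24)   0( 24)   0( 22)
-103     .        .        .        .        .      32( 99)  51( 98)  50( 93)  46( 88)  41( 79)   0( 25)
 -96     .        .        .        .      66(192)  66(213)  66(224)  66(213)  38(117)  33( 95)   0( 23)
 -89     .        .        .      65(213)  66(230)  65(231)  66(229)  65(230)  42(121)  40(102)   0( 23)
 -82     .      76(161)  65(204)  64(231)  63(230)  63(231)  64(229)  64(212)  41(107)  37(114)   0( 23)
 -75     .      70(178)  63(230)  63(231)  63(230)  62(230)  63(229)  63(213)  42(110)  43(112)   0( 24)
 -68     .      71(194)  61(228)  61(222)  62(230)  61(232)  60(230)  61(213)  42(124)  32( 89)   0( 22)
 -61     .      70(168)  60(170)  59(136)  60(142)  59(157)  59(194)  59(219)  44(131)  30(100)   0( 23)
 -54     .      67(161)  57(128)  58(135)  58(135)  58(137)  59(133)  58(192)  46(129)  39(122)   0( 21)
 -47     .      68(128)  57(130)  58(138)  58(137)  57(137)  57(134)  57(177)  41(139)  29(138)  11( 88)
 -40     .      69(123)  58(128)  59(138)  59(135)  58(135)  57(144)  57(209)  60(179)  34(197)  19(188)
 -33   21(101)  70(165)  60(133)  60(141)  62(161)  57(169)  60(161)  59(208)  59(185)  32(163)  21(206)
 -26   36(102)  68(130)  64(112)  88(147)  86(185)  87(177)  85(219)  80(236)  61(195)  41(139)  23(150)
 -19   79( 99) 138( 81) 105(110) 157(133) 183(125) 178(123) 166(147) 110(189)  79(203)  50(211)  31(129)
 -12  132(103) 179(110) 160(108) 192(134) 195(148) 200(135) 212(150) 161(165) 132(172) 184(128) 141(144)
  -5  169(145) 198(155) 206(152) 221(170) 251(195) 254(199) 203(160) 194(202) 155(190) 187(186) 155(194)
```

>>> {"method": "carry_out", "body": {"slide": [[0, 0, 0], [-0.002, 0, 0], [-0.002, 0, 0], [-0.002, 0, 0]], "roll": [0, 0, 0, 0], "claw": [0, 0, 0, 0]}}

```text
clock: 23.65
position: [349.9, 205.4, 266.4]
ee_rot: [-0.03, 1.0, 0.0, 0.0]
contact_force: [0.5, -0.1, -1.4]
gripper_width: 11.6
grasp_force: 58.9
```

```bash
python3 -c "
from h import *
grid('scene',-66,40); balls()"
```

```text
scene cols y -32..32 step 6: z(brightness)
 -66   -1( 23)  32( 89)  55(148)  19( 87)  41(149)   9( 64)  -1( 34)  -1( 33)  -1( 34)  50(128)  38( 99)
 -59   -2( 20)  36(100)  49(123)  16( 55)  17( 62)  34(110)  -2( 35)  -1( 34)  -1( 33)  52(134)  48(124)
 -52   -1( 20)  32( 89)  51(105)  25( 72)  19( 75)   8( 56)  -1( 29)  -2( 30)   0( 42)  35(111)  37(106)
 -45    1( 44)  16( 74)  35( 94)  25(101)  21( 87)  16( 90)  10( 96)   8( 98)   9(102)  36(132)  22(127)
 -38   -1( 60)  19( 76)  55(130)  28( 99)  34(103)  31(103)  20( 95)  24(112)  19(120)  47(168)  31(183)
 -31     .      60(137)  62(122)  56(117)  56(155)  58(176)  50(187)  38(118)  33(123)  40(140)  47(152)
 -24     .        .      63(115)  70(132) 102(138) 132(124) 122(132) 123(150)  86(152)  45(154)  36(142)
 -17  142(103) 141( 99) 102(110) 104(128) 181(124) 177(132) 176(132) 162(139) 113(151)  64(175)  35(151)
 -10  204(118) 182(112) 111(119)  90(119) 145(121) 182(120) 184(130) 186(141) 151(145) 159(158) 109(149)
  -3  181(128) 161(133) 112(124) 154(120)    .     204(144) 191(135) 167(145) 133(151) 139(168)  89(179)
   4   99(147)  93(142)    .     251(118) 175(172) 168(172) 186(149) 157(183) 133(135) 102(179)  39(170)
  11   56(139)  45(167)  53(154) 250(149) 141(180) 110(199) 178(187) 107(210)  83(215)  84(177)  36(146)
  18   41(172)  46(156)  44(151)    .      40(224)  80(218)  83(217)  83(207)  81(172)  39(125)  31(138)
  25     .      46(152)  44(152)  42(132)  38(147)  42(138)  40(153)  44(179)  33(159)  29(136)  21(181)
  32     .        .        .      44(130)  38(118)  40(150)  49(173)    .      22(161)  18(195)  17(192)
  39     .        .        .        .        .        .      15(141)  16(160)  17(173)  16(174)  19(196)
t 23.7 G [-1.54878561e+02  6.54209112e-02  1.11668273e+02] F [ 0.3 -0.2 -0.5]
scene call 0.5 [388. 179.] [-15. -79. 210.]
```

>>> {"method": "carry_out", "body": {"slide": [[0.003, 0, 0], [0.007, 0, 0], [0.011, 0, 0], [0.015, 0, 0], [0.018, 0, 0], [0.02, 0, 0], [0.02, 0, 0]], "roll": [0, 0, 0, 0, 0, 0, 0], "claw": [0, 0, 0, 0, 0, 0, 0]}}

```text
clock: 24.88
position: [329.8, 204.3, 266.4]
ee_rot: [-0.03, 1.0, 0.0, 0.0]
contact_force: [-0.5, 0.6, -0.6]
gripper_width: 12.1
grasp_force: 58.9
```

```bash
python3 -c "
from h import *
grid('top',-75,10);chk('s9')"
```

```text
top cols y -32..32 step 6: z(brightness)
 -75     .      70(188)  59(227)  60(233)  60(232)  60(233)  60(232)  60(231)  38(132)  40(109)   0( 23)
 -68    0(139)  67(183)  58(226)  58(233)  59(219)  59(225)  59(236)  59(235)  48(175)  18( 81)   0( 24)
 -61     .      70(181)  58(168)  58(147)  58(137)  60(144)  59(183)  58(236)  40(179)  19( 89)   0( 22)
 -54     .      70(226)  62(143)  59(138)  58(136)  59(135)  59(136)  57(198)  32(141)  29(109)   0( 22)
 -47   20(111)  68(172)  62(115)  57(139)  58(136)  58(137)  57(135)  57(170)  30(156)  20(133)  10( 93)
 -40   17(109)  69(130)  62(123)  57(138)  58(135)  57(137)  58(143)  57(221)  48(197)  25(207)  21(189)
 -33   20(106)    .      63(139)  58(146)  56(172)  58(169)  58(210)  58(222)  45(190)  22(156)  20(212)
 -26   23( 84)  46(106)  60(132)  82(151)  83(194)  84(222) 106(220)  89(196)  52(204)  35(128)  22(158)
 -19   72(102)  86(100)  99(119) 132(140) 153(146) 159(136) 149(149)  89(188)  84(215)  51(211)  31(126)
 -12  131(104) 136(112) 158(106) 197(137) 193(145) 183(138) 185(158) 143(175) 115(180) 191(128) 141(148)
  -5  174(144) 192(151) 213(161) 215(163) 251(197) 255(197) 209(156) 176(208) 154(188) 187(198) 152(200)
   2  187(193) 209(198) 245(183) 249(160) 250(161) 252(168) 187(180) 171(198) 117(187) 153(182) 132(193)
   9  152(179)    .        .     252(135) 254(177) 231(169) 211(186) 136(197)  58(181)  39(170)  32(169)
t 24.925 press [-174.83    0.1   266.39] F [-0.21 -0.39 -0.55] M [0.03 0.05 0.01] w 11.573342823743012
scene 0.59 [364.2, 262.3]
top 0.82 [381.6, 234.4]
lip [-18.27  -1.3   42.12]
```

View pics/s9.png

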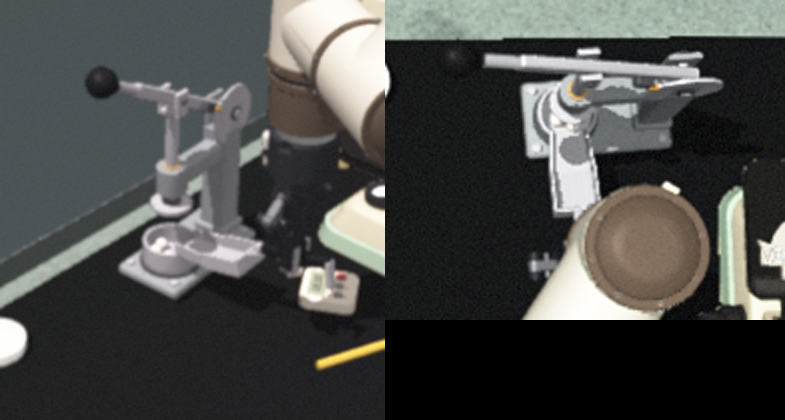

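The pan is empty, and balls show in the cup at (160,243). Now I'll take the scoop back to where it lay.

Run:
```python
from h import *
s=read_state(); print(s["position"])
for p,y in(([317,204,267],183.2),([334,257,275],238),([334,257,187],238)): print(mv(p,y,s))
```

```text
[330.01682897 204.27173432 266.33654828]
(array([ 0.013 ,  0.0005, -0.0007]), np.float64(0.2))
(array([-0.0071,  0.0524, -0.0087]), np.float64(-54.6))
(array([-0.0071,  0.0524,  0.0793]), np.float64(-54.6))
```

>>> {"method": "carry_out", "body": {"slide": [[0.013, 0, -0.002], [0.013, 0, -0.012], [0.01, 0.01, -0.02], [0.005, 0.02, -0.02], [0, 0.035, -0.02], [-0.004, 0.045, -0.015], [-0.007, 0.0525, -0.01], [-0.007, 0.0525, 0]], "roll": [0, 0, -10, -20, -30, -40, -50, -54.6], "claw": [0, 0, 0, 0, 0, 0, 0, 0]}}

```text
clock: 26.12
position: [334.1, 258.0, 267.2]
ee_rot: [-0.487, 0.874, 0.001, 0.001]
contact_force: [0.2, -0.8, -1.4]
gripper_width: 11.7
grasp_force: 58.9
```

>>> {"method": "carry_out", "body": {"slide": [[0, 0, 0.025], [0, 0, 0.04], [0, 0, 0.048], [0, 0, 0.056], [0, 0, 0.064], [0, 0, 0.072], [0, 0, 0.077], [0, 0, 0.077]], "roll": [0, 0, 0, 0, 0, 0, 0, 0], "claw": [0, 0, 0, 0, 0, 0, 0, 0]}}

```text
clock: 27.12
position: [333.8, 256.9, 189.3]
ee_rot: [-0.485, 0.875, -0.0, -0.0]
contact_force: [-1.4, -1.7, 4.4]
gripper_width: 11.6
grasp_force: 59.8
```

>>> {"method": "carry_out", "body": {"slide": [[0, 0, 0.002], [0, 0, 0.0025], [0, 0, 0.0025], [0, 0, 0.0025], [0, 0, 0.0025], [0, 0, 0.0025]], "roll": [0, 0, 0, 0, 0, 0], "claw": [0, 0, 0, 0.02, 0.04, 0.05]}}

```text
clock: 27.88
position: [333.9, 257.2, 186.8]
ee_rot: [-0.485, 0.875, 0.0, 0.0]
contact_force: [0.5, 0.2, 0.4]
gripper_width: 50.3
grasp_force: 0.0
```

>>> {"method": "carry_out", "body": {"slide": [[0, 0, -0.03], [0, 0, -0.08], [0, 0, -0.14], [0, 0, -0.2], [0, 0, -0.25], [0, 0, -0.28], [0, 0, -0.28]], "roll": [0, 0, 0, 0, 0, 0, 0], "claw": [0.06, 0.06, 0.06, 0.06, 0.06, 0.06, 0.06]}}

```text
clock: 28.75
position: [333.9, 257.1, 469.2]
ee_rot: [-0.485, 0.875, 0.001, 0.003]
contact_force: [-0.4, -0.2, -0.5]
gripper_width: 59.7
grasp_force: 0.0
```

Run:
```python
from h import *
np.set_printoptions(precision=1,suppress=True)
s=read_state(); print(s["clock"],s["position"])
P={n:get_image(n) for n in("scene","top","wrist")}; save(P["wrist"],"w10"); save(P["top"],"t10")
for t in["scoop_grip","scoop_lip","ball_1_center","press_knob"]:
  rs=[]
  for n in P:
    for k in place_of(P[n],t)[:5 if "ball" in t else 1]:
      if k["conf"]>.3: d=depthpt(P[n],k["at"],s); print(t,n,round(k["conf"],2),np.array(k["at"]),d,pr(d)); rs.append(ray(P[n],k["at"],s))
  if "ball" not in t and len(rs)>1: print("  TRI",tri(rs))
print([ (n,recognise(P[n],"ball_1_center")[:5]) for n in("scene","wrist")])
p=P["wrist"]; K=p["mtx"]; Z=[]
for r in range(0,480,2):
  for c in range(0,640,2):
    if p["z_map"][r,c]>0:
      d=depthpt(p,(c,r),s); 
      if d is not None: Z.append(np.r_[pr(d),p["img"][r,c].mean()])
Z=np.array(Z); m=(np.hypot(Z[:,0],Z[:,1])<29)&(Z[:,2]>20)&(Z[:,2]<60)
print("in cup",m.sum(), "z hist",np.histogram(Z[m,2],bins=range(20,62,4)))
hb=Z[m&(Z[:,2]>34)]; print(hb[:40:2])
```

```text
28.75 [333.9 257.1 469.2]
scoop_grip scene 0.6 [403.2 307.2] [337.  266.3  36.9] [-164.3   61.6   36.9]
scoop_grip top 0.73 [440.3 209.4] [504.3 113.3 198.8] [  -5.9 -100.5  198.8]
scoop_grip wrist 0.78 [319.  211.5] [345.3 271.9  41.7] [-155.7   66.7   41.7]
  TRI [412.9 194.   53.2]
scoop_lip scene 0.7 [328.7 331.8] [415.9 392.5   6.9] [-78.4 183.2   6.9]
scoop_lip top 0.8 [304.6 263.5] [425.4 390.2   1.5] [-69.1 180.3   1.5]
scoop_lip wrist 0.85 [316.4 300.4] [418.5 382.4  14.3] [-76.5 172.9  14.3]
  TRI [423.1 388.7   0.3]
ball_1_center wrist 0.6 [186.8 230.3] [492.6 206.6  43.7] [-12.2  -6.7  43.7]
press_knob scene 0.56 [356.3 275.6] [482.1 241.7  25.4] [-20.8  28.9  25.4]
press_knob top 0.83 [325.3 197.6] [494.2 332.7 326.5] [ -3.6 119.1 326.5]
press_knob wrist 0.46 [192.8 246.9] [499.4 227.2  44.4] [-4.4 13.4 44.4]
  TRI [522.3 269.9  31. ]
[('scene', []), ('wrist', [])]
in cup 278 z hist (array([  0,   0, 173,   2,  17,  53,  13,   0,  20,   0]), array([20, 24, 28, 32, 36, 40, 44, 48, 52, 56, 60]))
[[-14.2 -24.9  55.4 166. ]
 [-18.1 -22.2  55.5 166. ]
 [ -6.5 -27.3  54.9 156.7]
 [-22.3 -16.3  55.5 166.7]
 [-14.5 -13.2  39.2 161.7]
 [-26.3 -10.4  55.2 212. ]
 [-15.5  -9.9  40.6 178.7]
 [-26.7  -7.2  55.3 179.7]
 [-10.8 -10.9  42.6 198.7]
 [-14.3  -8.   41.4 205.3]
 [-18.   -5.2  40.9 177.3]
 [-28.8  -2.7  55.  156. ]
 [-10.   -9.   44.2 204. ]
 [-13.4  -6.1  43.1 209. ]
 [-16.1  -3.3  40.3 176. ]
 [-27.3  -0.8  55.4 174.7]
 [ -8.6  -7.1  44.8 201.7]
 [-12.1  -4.3  43.9 246.7]
 [-13.9  -1.3  39.5 199.7]
 [ -3.8  -6.6  42.8 193. ]]
```

Run:
```python
from h import *
s=read_state(); p=get_image("wrist"); Z=[]
a=recognise(p,"ball_1_center"); print(a[:6], [(k["conf"],k["at"]) for k in place_of(p,"ball_1_center")])
for r in range(150,330):
  for c in range(110,270):
    z=p["z_map"][r,c]
    if z>0: o,d=ray(p,(c,r),s); Z.append(np.r_[pr(o+d*z),p["img"][r,c].mean()])
Z=np.array(Z); Z[:,2]-=3
for x in range(-30,32,3):
    o=[]
    for y in range(-33,34,3):
        m=(Z[:,0]>=x)&(Z[:,0]<x+3)&(Z[:,1]>=y)&(Z[:,1]<y+3)&(Z[:,2]<60); o.append("%3d"%Z[m,2].max() if m.any() else "  .")
    print("%4d"%x," ".join(o))
```

```text
[] [(0.66, [185.6, 231.5])]
 -30  19  17  23  23  50  50  50  51  50  48  49  50  49  50  50  50  38  23  22  19  18  21  20
 -27  19  23  46  49  50  50  49   .   .   .   .   .   .   .  48  50  51  50  23  22  18  18  17
 -24  23  24  49  51  50   .   .   .   .   .   .   .   .   .   .   .  49  51  49  23  22  18  19
 -21  23  48  50  49   .   .   .  31  32  31   .   .   .   .   .   .   .   .  50  50  22  23  18
 -18  49  50  47   .   .   .  35  37  37  35  31  25  23   .   .   .   .   .  49  50  50  22  18
 -15  50  49   .   .   .  32  38  38  39  39  36  24  24  24  24  24   .   .   .  51  50  23  19
 -12  51  48   .   .  24  34  37  38  38  38  37  24  33  36  37  36  34  24   .  49  52  47  22
  -9  49  47   .  25  25  24  36  38  38  37  23  23  34  38  39  37  36  24  24   .  50  49  23
  -6  50   .  25  24  24  24   .   .  36   .  25  25  37  39  38  39  36  24  25   .  50  49  23
  -3  49  24  24  24  24  24  24   .   .   .  24  23  35  38  38  37  35  24  24  25  50  50  23
   0  50  24  25  24  24  24  24  24  24  25  23  24  34  36  37  36   .  24  24  23  49  51  23
   3 
[... 264 characters left out ...]
6  24  48  50  48  23
  12  50  50  24  24  25  25  25  34  34  35  30  34  36  37  37  36  34  24  24  51  50  49   .
  15  50  50  46  24  24  24  33  35  32  23  24  23   .   .   .  34  33  25  42  50  50   .   .
  18   .  50  50  40  25  24  24   .   .   .  22  22   .   .   .   .  24  24  45  50   .   .   .
  21   .  49  50  36  26  25  24   .   .   .   .   .   .   .   .   .  25  32  35  49   .   .   .
  24   .   .   .   .  29   .   .   .   .   .   .   .   .   .   .   .   .   .   .   .   .   .  18
  27   .   .   .   .   .   .   .   .   .   .   .   .   .   .   .   .   .   .   .   .   .   .  17
  30   .   .   .   .   .   .   .   .   .   .   .   .   .   .   .   .   .   .   .   .   .  21  22
```

All four balls lie in the cup, at press (-13,-9), (-5,8), (12,8) and (13,-10), and the scoop lies flat. Now the knob.

Run:
```python
from h import *
s=read_state()
for p in([334,257,545],[480,300,545]): print(mv(p,273.2,s))
```

```text
(array([-0.0001, -0.0002, -0.0781]), np.float64(-35.2))
(array([-0.1139, -0.1012, -0.0781]), np.float64(-35.2))
```

>>> {"method": "carry_out", "body": {"slide": [[0, 0, -0.05], [-0.01, -0.01, -0.09], [-0.04, -0.03, -0.1], [-0.08, -0.06, -0.1], [-0.114, -0.101, -0.1], [-0.114, -0.101, -0.1], [-0.114, -0.101, -0.1]], "roll": [-8, -16, -24, -32, -35.2, -35.2, -35.2], "claw": [0.06, 0.06, 0.06, 0.06, 0.06, 0.06, 0.06]}}

```text
clock: 30.62
position: [480.0, 300.2, 566.4]
ee_rot: [0.726, -0.687, 0.0, 0.001]
contact_force: [0.5, -0.4, 0.4]
gripper_width: 59.9
grasp_force: 0.0
```

Run:
```python
from h import *
from scipy.optimize import least_squares
np.set_printoptions(precision=1,suppress=True)
s=read_state(); p=get_image("wrist"); print(s["position"],s["clock"])
for k in place_of(p,"press_knob")[:2]: print(k["conf"],k["at"],depthpt(p,k["at"],s),onplane(p,k["at"],310,s))
Z=[]
for r in range(0,480,2):
  for c in range(0,640,2):
    z=p["z_map"][r,c]
    if z>0:
      o,d=ray(p,(c,r),s); q=o+d*z
      if 280<q[2]<345 and np.hypot(q[0]-497,q[1]-333)<24: Z.append(q)
Z=np.array(Z); print(len(Z))
if len(Z)>20:
  f=least_squares(lambda v:np.linalg.norm(Z-v,axis=1)-17,[497,333,310],loss="soft_l1"); print("knob",f.x,np.abs(f.fun).mean())
for z in(545,464): print(mv([497,332.5,z],273.2,s))
```

```text
[480.  300.2 566.4] 30.625
0.81 [296.8, 289.6] [495.  325.5 326.6] [495.8 333.7 310. ]
481
knob [497.7 330.9 310.5] 0.6240982812287283
(array([-0., -0.,  0.]), np.float64(-0.0))
(array([-0. , -0. ,  0.1]), np.float64(-0.0))
```

>>> {"method": "carry_out", "body": {"slide": [[-0.0308, -0.019, 0], [-0.0308, -0.019, 0.02], [-0.0308, -0.019, 0.06], [-0.0308, -0.019, 0.09], [-0.0308, -0.019, 0.103], [-0.0308, -0.019, 0.103], [-0.0308, -0.019, 0.103]], "roll": [0, 0, 0, 0, 0, 0, 0], "claw": [0.065, 0.065, 0.065, 0.065, 0.065, 0.065, 0.05]}}

```text
clock: 31.6
position: [497.1, 332.1, 465.8]
ee_rot: [0.727, -0.687, 0.0, -0.002]
contact_force: [0.4, 0.1, 0.5]
gripper_width: 50.5
grasp_force: 0.0
```

>>> {"method": "carry_out", "body": {"slide": [[0, 0, 0], [0, 0, 0], [0, 0, 0], [0, 0, 0], [0, 0, 0]], "roll": [0, 0, 0, 0, 0], "claw": [0.03, 0.02, 0.0, 0.0, 0.0]}}

```text
clock: 32.22
position: [496.4, 332.1, 465.7]
ee_rot: [0.727, -0.687, -0.001, -0.001]
contact_force: [-5.4, 1.6, 4.4]
gripper_width: 31.3
grasp_force: 58.9
```

>>> {"method": "carry_out", "body": {"slide": [[-0.006, 0.0007, 0.011], [-0.0109, 0.0007, 0.0225], [-0.0154, 0.0007, 0.034], [-0.0194, 0.0007, 0.046], [-0.0228, 0.0007, 0.058], [-0.0256, 0.0007, 0.07], [-0.0256, 0.0007, 0.07]], "roll": [0, 0, 0, 0, 0, 0, 0], "claw": [0, 0, 0, 0, 0, 0, 0]}}

```text
clock: 33.1
position: [494.7, 358.2, 393.6]
ee_rot: [0.727, -0.687, -0.0, 0.0]
contact_force: [-6.2, 1.9, 6.8]
gripper_width: 31.3
grasp_force: 59.3
```

```bash
cat >> h.py <<'E'
def knob():
    s=read_state(); p=get_image("scene")
    print(s["clock"],"TCP press",pr(s["position"]).round(1),"F",np.round(s["contact_force"],1),s["gripper_width"])
    for n in("scene","top"):
        p=get_image(n)
        for k in place_of(p,"press_knob")[:1]: print(n,k["conf"],k["at"],pr(depthpt(p,k["at"])).round(1))
E
python3 -c "from h import *; knob()"
```

```text
33.1 TCP press [ -1.8 144.6 393.6] F [-6.2  1.9  6.8] 31.287836182020452
scene 0.64 [305.4, 205.2] [ -4.5 157.6 248.4]
```

>>> {"method": "carry_out", "body": {"slide": [[-0.0021, 0.0003, 0.0125], [-0.0037, 0.0007, 0.0247], [-0.0045, 0.001, 0.034], [-0.0047, 0.001, 0.037], [-0.0047, 0.001, 0.037]], "roll": [0, 0, 0, 0, 0], "claw": [0, 0, 0, 0, 0]}}

```text
clock: 33.98
position: [494.0, 362.5, 357.4]
ee_rot: [0.727, -0.687, 0.0, -0.001]
contact_force: [-3.2, 0.9, 6.7]
gripper_width: 31.5
grasp_force: 59.3
```

```bash
python3 -c "from h import *; knob()"
```

```text
33.975 TCP press [ -2.2 148.8 357.4] F [-3.2  0.9  6.7] 31.47229455255834
scene 0.72 [307.3, 224.7] [-10.  160.3 210.6]
```

>>> {"method": "carry_out", "body": {"slide": [[0, 0.0002, 0.01], [0, 0.0004, 0.019], [0.0003, 0.0005, 0.027], [0.0007, 0.0005, 0.033], [0.001, 0.0005, 0.037], [0.001, 0.0005, 0.037], [0.001, 0.0005, 0.037]], "roll": [0, 0, 0, 0, 0, 0, 0], "claw": [0, 0, 0, 0, 0, 0, 0]}}

```text
clock: 35.1
position: [493.8, 361.5, 321.4]
ee_rot: [0.727, -0.687, 0.0, -0.001]
contact_force: [-2.0, 1.2, 8.7]
gripper_width: 31.0
grasp_force: 59.5
```

```bash
python3 -c "
from h import *; knob()
for i in range(5): get_image('top'); s=read_state(); print(s['position'],s['contact_force'])
p=get_image('scene')
for k in place_of(p,'scoop_lip')[:1]: print(depthpt(p,k['at']))
for t in('jar','dish'):
  for k in place_of(p,t)[:1]: print(t,k['at'],depthpt(p,k['at']))
"
```

```text
35.1 TCP press [ -2.4 147.8 321.4] F [-2.   1.2  8.7] 30.98936103276538
scene 0.59 [305.2, 238.5] [ -2.4 159.4 176.8]
[493.80573421 361.45251959 321.49277138] [-2.1317144   0.35226061  8.39976409]
[493.8088962  361.42927421 321.47751782] [-2.19978666  1.61847818  8.53634258]
[493.80729073 361.4359606  321.44397874] [-1.54052346  0.76881805  8.88967351]
[493.81574919 361.42116195 321.47673913] [-2.31739979  1.78160652  8.09825357]
[493.84522627 361.42241521 321.47689206] [-1.84767641  0.74265065  8.33146855]
[419.02741187 391.93468404   2.76437796]
jar [224.6, 337.7] [526.98507411 554.56775471  28.21722212]
dish [252.3, 317.9] [546.19569529 473.44224716  14.69352932]
```

>>> {"method": "carry_out", "body": {"slide": [[0, 0, 0.0012], [0, 0, 0.0012], [0, 0, 0.0012]], "roll": [0, 0, 0], "claw": [0, 0, 0]}}

```text
clock: 36.17
position: [493.8, 361.4, 320.4]
ee_rot: [0.727, -0.687, 0.0, -0.001]
contact_force: [-2.3, -0.5, 8.5]
gripper_width: 31.4
grasp_force: 59.5
```

```bash
python3 -c "
from h import *
for i in range(4): get_image('top'); s=read_state(); print(s['clock'],s['position'],s['contact_force'])
"
```

```text
36.225 [493.82634623 361.3549721  320.41681982] [-2.07192704  0.61286211  9.03864019]
36.275 [493.82165419 361.35111302 320.41811332] [-2.25093169  0.40152473  8.2359161 ]
36.325 [493.80967737 361.37674173 320.43119672] [-2.75908765  0.64692731  9.05180428]
36.375 [493.81017816 361.3672921  320.43949473] [-2.16174109  0.07930378  8.61837198]
```

The knob is at the fourth click: height about 165 mm, pull about 9 N, and still gripped. Handing in.

```bash
python3 -c "
from h import *
print(job_done())"
```

```text
the job is handed in; nothing more can be done
None
```

The job is handed in, with no verdict returned: depth readings show all four balls in the cup and the scoop flat where it first lay, and by knob height (about 166 mm) and pull (about 9 N) the lever is at the fourth click, with the knob still gripped; the jar and dish were not touched.

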